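# Load the finished wheel cylinders into the leak-test nests

### The arm

A 7-joint arm with a two-finger parallel gripper is mounted at the origin on the work surface. World frame = base frame: x ahead of the robot, y to its left, z up, the work surface at z = 0. Lengths are in mm, angles in rad, forces in N, time in s.
With the tool pointing down it reaches from about 400 to 875 mm from the base axis. Payload 4.4 kg.
Tool frame: the origin (TCP) lies midway between the tips of the shut fingers; the grasp point (between the pads) lies 19 mm behind it; z points along the fingers, y is the line along which they close (so a half turn about z gives the same grasp; the last joint's range is limited). The gripper opens to 85 mm and grips with 20 to 120 N. Pads are 22 mm wide; open, the fingers measure 114 mm over their backs; the gripper's body (76 mm by 85 mm) begins 54 mm behind the grasp point. The pads swing forward as they close: fully open they stand 13 mm farther back than shut.
Start: joints at [1.054, 0.628, 0.038, 1.517, -0.027, 0.996, -0.02], TCP at [283.224, -585.066, 231.313] pointing down, gripper open.
Joint ranges: [-3.06, 3.06], [-0.37, 2.12], [-1.25, 1.32], [0.18, 2.47], [-1.1, 4.24], [0.23, 1.98], [-2.94, 2.94]. Speed limits (rad/s): [2.57, 2.57, 3.14, 3.14, 3.14, 3.14, 3.14].

### API

Orientations are given as [roll, pitch, yaw] about the fixed x, y, z axes, in that order (R = Rz(yaw) Ry(pitch) Rx(roll)).
In Python, from cell import monitor, cams, ctrl gives the robot as it stands.
- The arm moves only by the tool drive_tool, never from a script. Its argument "motion" is a list of rows, each an object with "fingers": the opening, from 0 (shut) to 1 (fully open); "linear": the shift along the tool's x, y, z in m, a list of three; "twist": the turn about the tool's z in rad. In form: [{"fingers": fingers, "linear": [x, y, z], "twist": twist}, ...]. A call has 1 to 5 rows; each row shifts and turns the commanded pose from where the row before left it, along the tool's axes as they then stand; what a row does not reach is not made up. A row lasts 1/12 s, in which the tool goes at most 41.7 mm and 7.16 degrees, less where a joint would pass 70% of its speed; a pose out of reach is approached as far as the arm can. A call with a gripper value outside its range is refused whole. The fingers move at their own pace and stop on an object; the grip force is fixed at half the most. Time passes only in rows, so rows that do not move let the fingers close. It gives the time, the measured TCP pose, the force, the opening and the grip force at its end, in the units of the state.
- monitor.read_state(): the state, without advancing time (a new reading comes with each control period).
- cams.get_image(name): name is "side" or "top" or "wrist"; returns a dict with "color" (420x560x3 uint8, blue, green, red), "K" (3x3 intrinsics, pixels), "k1" (the pictures are not rectified: a ray, as slopes to the right and down, at radius r is drawn at 1 + k1 r^2 times it, then the intrinsics apply), "R" (3x3) and "t" (3): a world point X has camera coordinates R X + t. Camera axes: x right, y down, z forward; pixel columns grow to the right and rows downward; lengths in mm; the calibration is good to about 2 mm. A picture is of the moment at which its call begins. There is no depth.
- ctrl.finish_job(): hands the job in; it is judged then, once.
The state is a dict: "clock": time; "qpos": joint angles; "qd": joint speeds; "tau": joint torques, N m; "eef_pos": TCP position; "tool_rot": TCP orientation; "force": force on the tool from outside, world axes, zero at the start; "torque": the same for the moment, N m; "width": finger opening in mm; "gripper_force": force on a finger pad.
Only numpy, scipy, OpenCV 4.12 (cv2) and the standard library are available. Lean on these libraries where they do the work, as an engineer would, in place of code of your own. Each camera call takes 0.05 s, during which the arm holds its last target. There are 200 camera calls.

### The job

Load the leak-test nests: take the four finished wheel cylinders, the ones with a black rubber boot on top, and stand each one upright inside the ring of the nest that has the same colour as its collar. Set them down gently, without dropping or knocking any over, and leave the two cylinders without a boot standing where they are.

Things in the scene. Friction and masses are not known exactly. Their poses are not given: they have to be found in the camera images.
- cyl_red: finished wheel cylinder: upright aluminium cylinder, 44 mm diameter, plain up to 50 mm, red collar (44 mm) to 57 mm, black rubber boot (25 mm diameter) on top to 66 mm. Inlet boss, 18 mm wide and high, on its +x side out to 35 mm from the axis, 27 to 45 mm up; the y sides are free to grip. 0.24 kg. Origin: centre of underside, z up its axis.
- cyl_yellow: finished wheel cylinder: upright aluminium cylinder, 44 mm diameter, plain up to 50 mm, yellow collar (44 mm) to 57 mm, black rubber boot (25 mm diameter) on top to 66 mm. Inlet boss, 18 mm wide and high, on its +x side out to 35 mm from the axis, 27 to 45 mm up; the y sides are free to grip. 0.24 kg. Origin: centre of underside, z up its axis.
- cyl_blue: finished wheel cylinder: upright aluminium cylinder, 44 mm diameter, plain up to 50 mm, blue collar (44 mm) to 57 mm, black rubber boot (25 mm diameter) on top to 66 mm. Inlet boss, 18 mm wide and high, on its +x side out to 35 mm from the axis, 27 to 45 mm up; the y sides are free to grip. 0.24 kg. Origin: centre of underside, z up its axis.
- cyl_green: finished wheel cylinder: upright aluminium cylinder, 44 mm diameter, plain up to 50 mm, green collar (44 mm) to 57 mm, black rubber boot (25 mm diameter) on top to 66 mm. Inlet boss, 18 mm wide and high, on its +x side out to 35 mm from the axis, 27 to 45 mm up; the y sides are free to grip. 0.24 kg. Origin: centre of underside, z up its axis.
- bare_red: unfinished wheel cylinder with red collar: same casting (44 mm diameter, inlet boss on +x) but without a boot: the bright bare metal end of its piston, 27 mm wide, shows in the top; 57 mm high. Not to be moved. Origin: centre of its underside, z up.
- bare_blue: unfinished wheel cylinder with blue collar: same casting (44 mm diameter, inlet boss on +x) but without a boot: the bright bare metal end of its piston, 27 mm wide, shows in the top; 57 mm high. Not to be moved. Origin: centre of its underside, z up.
- nest_red: leak-test nest fixed to the bench: steel plate 92 x 92 x 6 mm with a red ring on it, 62 mm inside and 74 mm outside diameter, its top 18 mm above the bench. A cylinder stands in the ring on the plate, 6 mm above the bench, its boss above the ring, turned any way about the vertical. Origin: centre of the plate's underside, on the bench; z up.
- nest_yellow: leak-test nest fixed to the bench: steel plate 92 x 92 x 6 mm with a yellow ring on it, 62 mm inside and 74 mm outside diameter, its top 18 mm above the bench. A cylinder stands in the ring on the plate, 6 mm above the bench, its boss above the ring, turned any way about the vertical. Origin: centre of the plate's underside, on the bench; z up.
- nest_blue: leak-test nest fixed to the bench: steel plate 92 x 92 x 6 mm with a blue ring on it, 62 mm inside and 74 mm outside diameter, its top 18 mm above the bench. A cylinder stands in the ring on the plate, 6 mm above the bench, its boss above the ring, turned any way about the vertical. Origin: centre of the plate's underside, on the bench; z up.
- nest_green: leak-test nest fixed to the bench: steel plate 92 x 92 x 6 mm with a green ring on it, 62 mm inside and 74 mm outside diameter, its top 18 mm above the bench. A cylinder stands in the ring on the plate, 6 mm above the bench, its boss above the ring, turned any way about the vertical. Origin: centre of the plate's underside, on the bench; z up.
Things that resemble listed ones, but are neither listed nor needed, are in the scene too. Leave any pink or purple look-alike of the cyl_green alone.

How it is judged:
By the outcome, as a careful person would: the job done as asked, in the order asked, and still so for the second after the job is handed in, with the robot touching nothing.
It also fails if it takes over 99 s, if anything falls off the work surface, if the arm or the gripper's body presses on something with over 40 N, if the wrist force passes 120 N, or if a joint passes its speed limit or range.

## Working session

There is one attempt and no reset: what is moved stays moved. The work goes in short steps, Python scripts to look and compute and a tool call to move; the robot and the scene stay as the last step left them, time stands still between calls to the robot, and variables do not carry over. Pictures are saved under pics/ and viewed, at most 14 in all, crops included, and the job is handed in when it is done.

Besides the shell and the picture viewer there is one more tool, called by a JSON object that holds its "fn" and its "kwargs". drive_tool: Moves the arm, as the interface text tells. Its arguments: {"type":"object","properties":{"motion":{"type":"array"}},"required":["motion"]}

```bash
mkdir -p pics; cat > h.py <<'E'
from cell import monitor, cams, ctrl
import numpy as np, cv2
E
python3 - <<'E'
from h import *
import pickle
s=monitor.read_state()
print({k:np.round(v,3) for k,v in s.items()})
for n in ("top","side"):
    d=cams.get_image(n); pickle.dump(d,open(f"{n}.pkl","wb"))
    cv2.imwrite(f"pics/{n}0.png",d["color"]); print(n,d["K"],d["k1"],d["R"],d["t"])
E
```

```text
{'clock': np.float64(0.0), 'qpos': array([ 1.054,  0.629,  0.038,  1.518, -0.027,  0.996, -0.02 ]), 'qd': array([-0.   ,  0.   ,  0.   , -0.001,  0.001,  0.001, -0.002]), 'tau': array([-0.0000e+00, -5.6340e+01,  1.2260e+00, -1.9345e+01,  1.1000e-02,
        1.0000e-02,  0.0000e+00]), 'eef_pos': array([ 282.925, -584.507,  230.402]), 'tool_rot': array([-3.14 ,  0.   ,  0.451]), 'force': array([ 0.285,  0.115, -0.307]), 'torque': array([-0.021, -0.023, -0.015]), 'gripper_force': np.float64(0.0), 'width': np.float64(85.674)}
top [[461.87807354   0.         287.10159057]
 [  0.         461.87807354 206.57818778]
 [  0.           0.           1.        ]] -0.02437527351677675 [[-0.02031178 -0.9992628  -0.03257737]
 [-0.99554654  0.02321497 -0.09136826]
 [ 0.09205719  0.03057644 -0.99528416]] [  53.71731648  529.13815612 1042.12744128]
side [[409.21428958   0.         283.63422554]
 [  0.         409.21428958 212.52317173]
 [  0.           0.           1.        ]] -0.005540285698931242 [[ 0.98879378 -0.14888895 -0.01090561]
 [-0.10446925 -0.6379093  -0.76299272]
 [ 0.1066444   0.75558176 -0.64631507]] [-520.30761598  102.54022785  872.65018734]
```

View pics/top0.png

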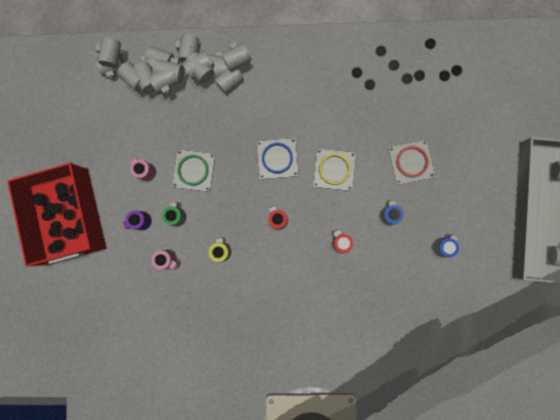

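View pics/side0.png

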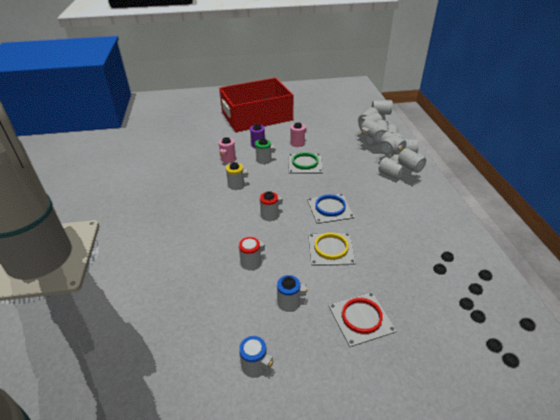

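The top view shows the booted cylinders: green (172,215), red (278,219), yellow (219,253) and blue (394,214). The nests are green (194,171), blue (277,158), yellow (335,170) and red (412,162). The bare cylinders are red (344,243) and blue (449,247). Pink and purple look-alikes stand to the left. The side view agrees.

```bash
cat >> h.py <<'E'
def ray(d,px):
    px=np.array(px,float).reshape(-1,2); K=d["K"]
    q=(px-[K[0,2],K[1,2]])/K[0,0]; s=q.copy()
    for _ in range(10): s=q/(1+d["k1"]*(s**2).sum(1,keepdims=True))
    R=np.array(d["R"]);t=np.array(d["t"])
    return -R.T@t, np.c_[s,np.ones(len(s))]@R
def onplane(d,px,z):
    c,v=ray(d,px); return (c+v*((z-c[2])/v[:,2])[:,None])[:,:2]
def proj(d,X):
    X=np.array(X,float).reshape(-1,3); c=X@np.array(d["R"]).T+np.array(d["t"]); s=c[:,:2]/c[:,2:]
    s=s*(1+d["k1"]*(s**2).sum(1,keepdims=True)); K=d["K"]; return s*K[0,0]+[K[0,2],K[1,2]]
HUE={'red':(0,),'yellow':(30,),'green':(70,),'blue':(112,)}
def mask(d,col,tol=12,smin=110,vmin=50):
    h=cv2.cvtColor(d["color"],cv2.COLOR_BGR2HSV).astype(int)
    dh=np.abs((h[...,0]-HUE[col][0]+90)%180-90)
    return ((dh<tol)&(h[...,1]>smin)&(h[...,2]>vmin)).astype(np.uint8)
def blobs(d,col,z,amin=40,**k):
    n,l,st,ce=cv2.connectedComponentsWithStats(mask(d,col,**k))
    out=[]
    for i in range(1,n):
        if st[i,4]<amin: continue
        p=np.argwhere(l==i)[:,::-1]
        w=onplane(d,p,z).astype(np.float32)
        (c,r)=cv2.minEnclosingCircle(w)
        e=cv2.fitEllipse(cv2.convexHull(w)) 
        out.append((ce[i].round(0),int(st[i,4]),np.round(e[0],1),np.round(e[1],1)))
    return out
E
python3 - <<'E'
from h import *
import pickle
for n in ("top","side"):
    d=pickle.load(open(n+".pkl","rb"))
    for c in HUE:
        for z in (18,55):
            for b in blobs(d,c,z):
                big=max(b[3])>62
                if b[1]<1500 and (big==(z==18)): print(n,c,z,*b)
d=pickle.load(open("top.pkl","rb"))
t=[d["color"][y-30:y+30,x-30:x+30] for x,y in((278,219),(219,253),(394,214),(172,215))]
cv2.imwrite("pics/crop.png",cv2.resize(np.hstack(t),None,fx=3.3,fy=3.3,interpolation=cv2.INTER_CUBIC))
E
```

```text
top red 18 [415. 160.] 126 [ 630.9 -252.3] [68.2 70.4]
top red 55 [278. 219.] 210 [500.1  63.9] [41.1 42. ]
top red 55 [343. 243.] 154 [442.9 -81. ] [40.8 43.5]
top yellow 18 [335. 168.] 165 [617.6 -69.9] [70.4 70.6]
top yellow 55 [219. 252.] 211 [429.  196.9] [40.9 43.6]
top green 18 [192. 170.] 101 [623.8 265. ] [67.6 69.6]
top green 55 [172. 215.] 174 [513.5 304. ] [39.7 41.5]
top blue 18 [277. 157.] 142 [647.6  64.2] [69.6 70.5]
top blue 55 [392. 215.] 154 [ 504.9 -194.6] [39.9 40.8]
top blue 55 [448. 247.] 151 [ 428.9 -313.7] [40.9 42.6]
side red 18 [298. 138.] 110 [630.6 396. ] [ 42.2 112.3]
side red 18 [229. 155.] 83 [421.4 330.8] [36. 85.]
side red 18 [362. 315.] 456 [ 630.9 -252.8] [72.  76.9]
side red 55 [269. 199.] 145 [501.5  66.7] [42.  49.3]
side red 55 [249. 246.] 176 [444.  -80.1] [42.6 48.2]
side yellow 18 [331. 246.] 317 [618.2 -71.6] [71.3 79.3]
side yellow 55 [234. 169.] 115 [430.  201.5] [41.2 55.1]
side green 18 [305. 160.] 154 [625.1 263.6] [69.  81.2]
side green 55 [262. 145.] 88 [514.2 308.3] [42.7 49.3]
side blue 18 [330. 205.] 239 [648.3  63.1] [70.8 82. ]
side blue 55 [288. 286.] 270 [ 505.8 -193.9] [41.4 47.4]
side blue 55 [253. 350.] 322 [ 429.6 -312.2] [41.9 46. ]
```

View pics/crop.png

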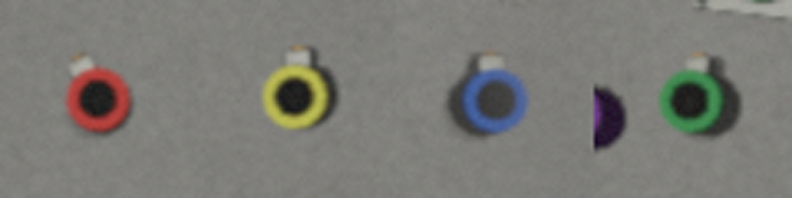

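The crop shows the booted tops. Red's boss points about 27° toward +y; the yellow, blue and green bosses point almost along +x. I'm starting toward red.

{"fn": "drive_tool", "kwargs": {"motion": [{"fingers": 1,"linear": [0.024,-0.0245,0.004],"twist": 0},{"fingers": 1,"linear": [0.024,-0.0245,0.004],"twist": 0},{"fingers": 1,"linear": [0.024,-0.0245,0.004],"twist": 0},{"fingers": 1,"linear": [0.024,-0.0245,0.004],"twist": 0},{"fingers": 1,"linear": [0.024,-0.0245,0.004],"twist": 0}]}}

```text
clock: 0.52
eef_pos: [337.9, -420.7, 210.8]
tool_rot: [-3.141, -0.0, 0.45]
force: [1.1, -0.1, -0.3]
width: 85.4
gripper_force: 0.0
```

{"fn": "drive_tool", "kwargs": {"motion": [{"fingers": 1,"linear": [0.024,-0.0245,0.004],"twist": 0},{"fingers": 1,"linear": [0.024,-0.0245,0.004],"twist": 0},{"fingers": 1,"linear": [0.024,-0.0245,0.004],"twist": 0},{"fingers": 1,"linear": [0.024,-0.0245,0.004],"twist": 0},{"fingers": 1,"linear": [0.024,-0.0245,0.004],"twist": 0}]}}

```text
clock: 0.93
eef_pos: [392.6, -258.3, 191.0]
tool_rot: [-3.141, 0.0, 0.451]
force: [0.2, 0.2, -0.4]
width: 85.7
gripper_force: 0.0
```

{"fn": "drive_tool", "kwargs": {"motion": [{"fingers": 1,"linear": [0.024,-0.0245,0.004],"twist": 0},{"fingers": 1,"linear": [0.024,-0.0245,0.004],"twist": 0},{"fingers": 1,"linear": [0.024,-0.0245,0.004],"twist": 0},{"fingers": 1,"linear": [0.024,-0.0245,0.004],"twist": 0},{"fingers": 1,"linear": [0.024,-0.0245,0.004],"twist": 0}]}}

```text
clock: 1.35
eef_pos: [447.3, -95.8, 171.0]
tool_rot: [-3.141, 0.0, 0.451]
force: [0.7, 0.2, -0.3]
width: 85.2
gripper_force: 0.0
```

{"fn": "drive_tool", "kwargs": {"motion": [{"fingers": 1,"linear": [0.0236,-0.0244,0.006],"twist": 0},{"fingers": 1,"linear": [0.0236,-0.0244,0.006],"twist": 0},{"fingers": 1,"linear": [0.0236,-0.0244,0.006],"twist": 0},{"fingers": 1,"linear": [0.0236,-0.0244,0.006],"twist": 0},{"fingers": 1,"linear": [0.0236,-0.0244,0.006],"twist": 0}]}}

```text
clock: 1.77
eef_pos: [500.3, 65.5, 140.8]
tool_rot: [-3.142, 0.0, 0.451]
force: [0.7, -0.5, 0.0]
width: 85.2
gripper_force: 0.0
```

```bash
cat >> h.py <<'E'
def to(x,y,yaw=None):
    s=monitor.read_state(); p=s["eef_pos"]; a=s["tool_rot"][2]; d=np.array([x,y])-p[:2]
    print("at",np.round(p,1),"yaw %.3f"%a,"tool dx,dy",np.round([np.cos(a)*d[0]+np.sin(a)*d[1],np.sin(a)*d[0]-np.cos(a)*d[1]],1),"q7",round(s["qpos"][6],2))
E
python3 - <<'E'
from h import *
to(500.3,65)
d=cams.get_image("wrist"); print(d["K"],d["k1"]); cv2.imwrite("pics/w1.png",d["color"])
for b in blobs(d,"red",56): print(*b)
E
```

```text
at [500.3  65.5 140.8] yaw 0.451 tool dx,dy [-0.2  0.4] q7 -1.26
[[306.58716198   0.         273.71002785]
 [  0.         306.58716198 208.93491479]
 [  0.           0.           1.        ]] 0.01983481786296111
[273. 212.] 1441 [501.8  63.1] [42.8 45.2]
[371. 339.] 181 [431.3 -71.1] [ 7.7 33.9]
```

View pics/w1.png

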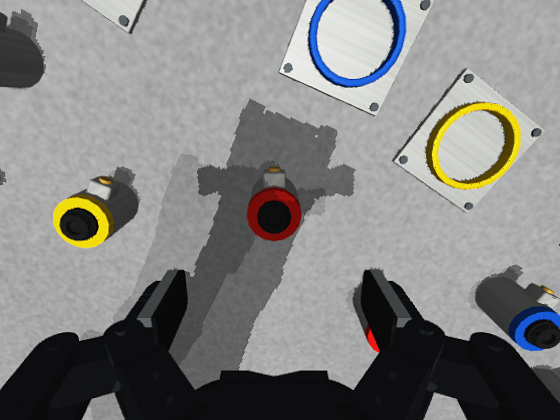

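The wrist view shows the red cylinder at (273,212), centred between the fingers, with its boss straight up the image. Descending and gripping.

{"fn": "drive_tool", "kwargs": {"motion": [{"fingers": 1,"linear": [0,0.0016,0.03],"twist": 0},{"fingers": 1,"linear": [0,0,0.036],"twist": 0},{"fingers": 1,"linear": [0,0,0.036],"twist": 0},{"fingers": 1,"linear": [0,0,0.024],"twist": 0},{"fingers": 0.4,"linear": [0,0,0],"twist": 0}]}}

```text
clock: 2.23
eef_pos: [497.4, 61.8, 11.1]
tool_rot: [-3.139, 0.008, 0.451]
force: [-0.4, 0.0, 0.3]
width: 75.4
gripper_force: 0.0
```

{"fn": "drive_tool", "kwargs": {"motion": [{"fingers": 0.3,"linear": [0,0,0],"twist": 0},{"fingers": 0.3,"linear": [0,0,0],"twist": 0},{"fingers": 0.3,"linear": [0,0,0],"twist": 0},{"fingers": 0.3,"linear": [0,0,0],"twist": 0},{"fingers": 0.3,"linear": [0,0,0],"twist": 0}]}}

```text
clock: 2.65
eef_pos: [502.2, 62.5, 17.1]
tool_rot: [3.141, -0.003, 0.451]
force: [-0.2, -0.7, 8.6]
width: 42.7
gripper_force: 61.2
```

{"fn": "drive_tool", "kwargs": {"motion": [{"fingers": 0.3,"linear": [0,0,-0.01],"twist": 0},{"fingers": 0.3,"linear": [0,0,-0.025],"twist": 0},{"fingers": 0.3,"linear": [0,0,-0.035],"twist": 0},{"fingers": 0.3,"linear": [0,0,-0.03],"twist": 0},{"fingers": 0.3,"linear": [0,0,-0.01],"twist": 0}]}}

```text
clock: 3.07
eef_pos: [503.1, 62.5, 129.9]
tool_rot: [3.14, -0.007, 0.45]
force: [0.4, 0.2, -1.9]
width: 43.1
gripper_force: 61.5
```

{"fn": "drive_tool", "kwargs": {"motion": [{"fingers": 0.3,"linear": [0,0.02,0],"twist": 0},{"fingers": 0.3,"linear": [-0.002,0.033,0],"twist": 0},{"fingers": 0.3,"linear": [-0.003,0.038,0],"twist": 0},{"fingers": 0.3,"linear": [-0.003,0.038,0],"twist": 0},{"fingers": 0.3,"linear": [-0.003,0.038,0],"twist": 0}]}}

```text
clock: 3.48
eef_pos: [563.7, -94.2, 125.5]
tool_rot: [-3.141, 0.0, 0.451]
force: [1.3, 0.9, -3.1]
width: 42.1
gripper_force: 61.5
```

{"fn": "drive_tool", "kwargs": {"motion": [{"fingers": 0.3,"linear": [-0.003,0.038,0],"twist": 0},{"fingers": 0.3,"linear": [-0.003,0.038,0],"twist": 0},{"fingers": 0.3,"linear": [-0.003,0.038,0],"twist": 0},{"fingers": 0.3,"linear": [-0.001,0.03,0],"twist": 0},{"fingers": 0.3,"linear": [0,0.02,0],"twist": 0}]}}

```text
clock: 3.9
eef_pos: [625.8, -249.9, 125.2]
tool_rot: [3.139, 0.001, 0.447]
force: [0.7, -1.0, -2.2]
width: 42.8
gripper_force: 61.6
```

```bash
python3 - <<'E'
from h import *
to(631,-252.5)
d=cams.get_image("wrist"); cv2.imwrite("pics/w2.png",d["color"])
d=cams.get_image("wrist");to(631,-252.5)
for b in blobs(d,"red",18): print(*b)
E
```

```text
at [ 625.8 -249.9  125.2] yaw 0.447 tool dx,dy [3.6 4.6] q7 -0.78
at [ 626.  -250.7  125. ] yaw 0.445 tool dx,dy [3.8 3.8] q7 -0.78
[271. 190.] 1579 [ 632.8 -253.1] [72.9 74.5]
[274. 306.] 4784 [ 524.5 -306.7] [105. 115.]
[  8. 327.] 600 [405.7 -76.8] [17.2 68.2]
```

View pics/w2.png

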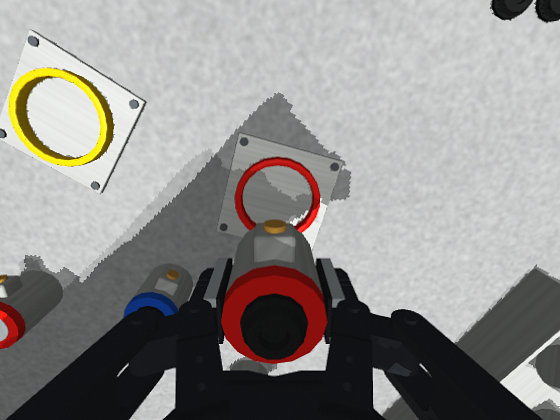

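The wrist view shows red held upright, boot at (273,328). The red ring is ahead at (277,197), not obstructed.

{"fn": "drive_tool", "kwargs": {"motion": [{"fingers": 0.3,"linear": [0.0045,0.0045,0],"twist": 0},{"fingers": 0.3,"linear": [0,0,0.03],"twist": 0},{"fingers": 0.3,"linear": [0,0,0.03],"twist": 0},{"fingers": 0.3,"linear": [0,0,0.02],"twist": 0},{"fingers": 0.3,"linear": [0,0,0.008],"twist": 0}]}}

```text
clock: 4.42
eef_pos: [629.8, -243.5, 33.7]
tool_rot: [-3.136, 0.004, 0.453]
force: [-1.1, 1.0, -2.1]
width: 42.9
gripper_force: 61.8
```

{"fn": "drive_tool", "kwargs": {"motion": [{"fingers": 0.3,"linear": [0,0,0],"twist": 0},{"fingers": 0.3,"linear": [0,0,0],"twist": 0},{"fingers": 0.3,"linear": [0,0,0.004],"twist": 0},{"fingers": 0.3,"linear": [0,0,0.003],"twist": 0},{"fingers": 0.3,"linear": [0,0,0],"twist": 0}]}}

```text
clock: 4.83
eef_pos: [632.6, -246.8, 31.0]
tool_rot: [3.141, -0.001, 0.451]
force: [-0.5, 0.1, -2.6]
width: 42.9
gripper_force: 61.8
```

{"fn": "drive_tool", "kwargs": {"motion": [{"fingers": 0.3,"linear": [-0.0015,0.0025,0],"twist": 0},{"fingers": 0.3,"linear": [-0.0015,0.0025,0.002],"twist": 0},{"fingers": 0.3,"linear": [0,0,0.002],"twist": 0},{"fingers": 0.3,"linear": [0,0,0],"twist": 0},{"fingers": 0.3,"linear": [0,0,0],"twist": 0}]}}

```text
clock: 5.25
eef_pos: [631.5, -252.7, 26.1]
tool_rot: [-3.141, 0.0, 0.45]
force: [-0.1, 0.3, -2.1]
width: 43.0
gripper_force: 61.8
```

```bash
python3 - <<'E'
from h import *
import cv2
s=monitor.read_state();print(s["force"],s["eef_pos"],s["qd"])
d=cams.get_image("side"); cv2.imwrite("pics/s2.png",cv2.resize(d["color"][240:390,280:480],None,fx=4,fy=4))
to(632,-252.8)
E
```

```text
[-0.1408037   0.28240702 -2.05299331] [ 631.52013703 -252.70711859   26.13980065] [-0.00480642 -0.00029296 -0.003694   -0.000302   -0.00235137 -0.00019486
 -0.0020855 ]
at [ 631.6 -252.6   26.2] yaw 0.451 tool dx,dy [0.2 0.4] q7 -0.78
```

View pics/s2.png

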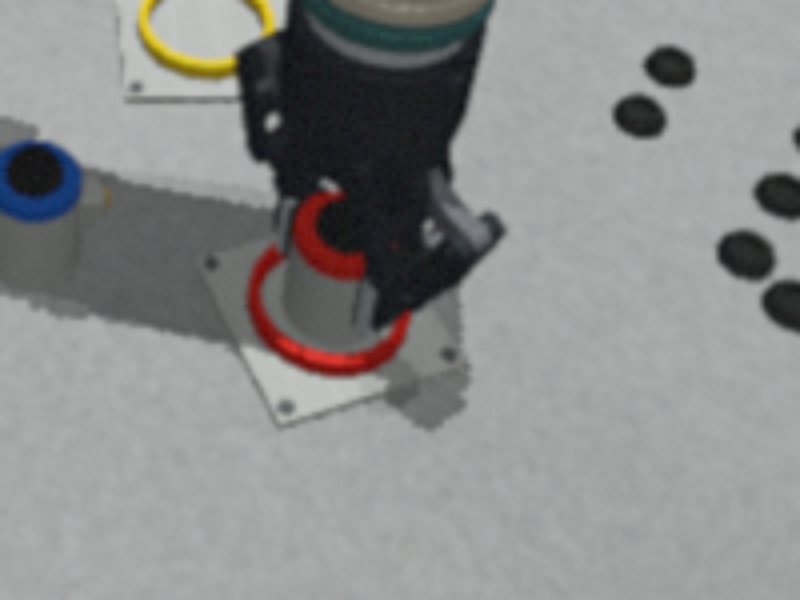

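The side view shows red inside its ring at about (330,310), upright. I'm lowering to contact in small steps.

{"fn": "drive_tool", "kwargs": {"motion": [{"fingers": 0.3,"linear": [0,0,0.001],"twist": 0},{"fingers": 0.3,"linear": [0,0,0.001],"twist": 0},{"fingers": 0.3,"linear": [0,0,0.0005],"twist": 0},{"fingers": 0.3,"linear": [0,0,0],"twist": 0},{"fingers": 0.3,"linear": [0,0,0],"twist": 0}]}}

```text
clock: 5.72
eef_pos: [631.7, -252.5, 23.8]
tool_rot: [-3.141, 0.0, 0.451]
force: [-0.2, -0.7, -2.4]
width: 42.4
gripper_force: 61.8
```

{"fn": "drive_tool", "kwargs": {"motion": [{"fingers": 0.3,"linear": [0,0,0.0007],"twist": 0},{"fingers": 0.3,"linear": [0,0,0.0007],"twist": 0},{"fingers": 0.3,"linear": [0,0,0.0006],"twist": 0},{"fingers": 0.3,"linear": [0,0,0],"twist": 0},{"fingers": 0.3,"linear": [0,0,0],"twist": 0}]}}

```text
clock: 6.13
eef_pos: [631.8, -252.7, 23.2]
tool_rot: [3.141, -0.0, 0.451]
force: [-2.5, 0.8, 7.0]
width: 42.8
gripper_force: 62.2
```

{"fn": "drive_tool", "kwargs": {"motion": [{"fingers": 0.6,"linear": [0,0,0],"twist": 0},{"fingers": 0.7,"linear": [0,0,0],"twist": 0},{"fingers": 0.8,"linear": [0,0,0],"twist": 0},{"fingers": 0.9,"linear": [0,0,0],"twist": 0},{"fingers": 0.9,"linear": [0,0,-0.008],"twist": 0}]}}

```text
clock: 6.55
eef_pos: [630.5, -252.2, 28.4]
tool_rot: [-3.139, 0.002, 0.451]
force: [-0.3, 0.4, -0.8]
width: 76.6
gripper_force: 0.0
```

{"fn": "drive_tool", "kwargs": {"motion": [{"fingers": 1,"linear": [0,0,-0.02],"twist": 0},{"fingers": 1,"linear": [0,0,-0.03],"twist": 0},{"fingers": 1,"linear": [0,0,-0.035],"twist": 0},{"fingers": 1,"linear": [0,0,-0.025],"twist": 0},{"fingers": 1,"linear": [0,0,0],"twist": 0}]}}

```text
clock: 6.97
eef_pos: [635.7, -254.3, 146.9]
tool_rot: [3.133, -0.008, 0.451]
force: [0.3, -0.6, 0.3]
width: 85.7
gripper_force: 0.0
```

```bash
python3 - <<'E'
from h import *
for n in("top","side"):
    d=cams.get_image(n)
    for b in blobs(d,"red",61): print(n,*b)
to(429.5,198)
E
```

```text
top [424. 165.] 58 [ 612.6 -263. ] [19.7 42.4]
top [ 55. 214.] 6190 [521.3 570.5] [237.7 272.1]
top [343. 243.] 158 [442.9 -80.7] [40.8 43.4]
side [257. 103.] 2876 [520.7 571.6] [256.4 413. ]
side [249. 246.] 169 [443.9 -86.2] [41.2 47.7]
side [363. 312.] 651 [ 621.4 -274.7] [68.2 92.2]
at [ 632.5 -253.   141.7] yaw 0.451 tool dx,dy [  13.7 -494.4] q7 -0.78
```

Red is placed; on to yellow.

{"fn": "drive_tool", "kwargs": {"motion": [{"fingers": 1,"linear": [0.001,-0.025,0],"twist": 0},{"fingers": 1,"linear": [0.001,-0.036,0],"twist": 0},{"fingers": 1,"linear": [0.001,-0.036,0],"twist": 0},{"fingers": 1,"linear": [0.001,-0.036,0],"twist": 0},{"fingers": 1,"linear": [0.001,-0.036,0],"twist": 0}]}}

```text
clock: 7.48
eef_pos: [560.5, -96.9, 138.5]
tool_rot: [-3.14, 0.002, 0.45]
force: [0.3, 1.1, -0.2]
width: 85.1
gripper_force: 0.0
```

{"fn": "drive_tool", "kwargs": {"motion": [{"fingers": 1,"linear": [0.001,-0.036,0],"twist": 0},{"fingers": 1,"linear": [0.001,-0.036,0],"twist": 0},{"fingers": 1,"linear": [0.001,-0.036,0],"twist": 0},{"fingers": 1,"linear": [0.001,-0.036,0],"twist": 0},{"fingers": 1,"linear": [0.001,-0.036,0],"twist": 0}]}}

```text
clock: 7.9
eef_pos: [486.7, 67.0, 138.8]
tool_rot: [-3.141, 0.002, 0.45]
force: [-1.2, 0.9, 0.4]
width: 85.4
gripper_force: 0.0
```

{"fn": "drive_tool", "kwargs": {"motion": [{"fingers": 1,"linear": [0.001,-0.036,0],"twist": 0},{"fingers": 1,"linear": [0.001,-0.036,0],"twist": 0},{"fingers": 1,"linear": [0.001,-0.036,0],"twist": 0},{"fingers": 1,"linear": [0.001,-0.036,0],"twist": 0},{"fingers": 1,"linear": [0,0,0],"twist": 0.108}]}}

```text
clock: 8.32
eef_pos: [425.0, 204.3, 138.8]
tool_rot: [-3.137, 0.003, 0.353]
force: [0.2, 0.1, 0.2]
width: 85.3
gripper_force: 0.0
```

{"fn": "drive_tool", "kwargs": {"motion": [{"fingers": 1,"linear": [0,0,0],"twist": 0.108},{"fingers": 1,"linear": [0,0,0],"twist": 0.108},{"fingers": 1,"linear": [0,0,0],"twist": 0.108},{"fingers": 1,"linear": [0,0,0],"twist": 0},{"fingers": 1,"linear": [0,0,0],"twist": 0}]}}

```text
clock: 8.73
eef_pos: [428.8, 196.9, 139.1]
tool_rot: [3.14, 0.002, 0.022]
force: [-0.4, 0.5, -0.8]
width: 85.1
gripper_force: 0.0
```

```bash
python3 - <<'E'
from h import *
to(429.5,198)
d=cams.get_image("wrist"); cv2.imwrite("pics/w3.png",d["color"])
for b in blobs(d,"yellow",56): print(*b)
E
```

```text
at [428.8 196.9 139.1] yaw 0.022 tool dx,dy [ 0.7 -1. ] q7 -1.84
[271. 170.] 45 [466.8 197.4] [4.1 8.8]
[270. 213.] 1486 [430.3 197.2] [43.1 45.5]
```

View pics/w3.png

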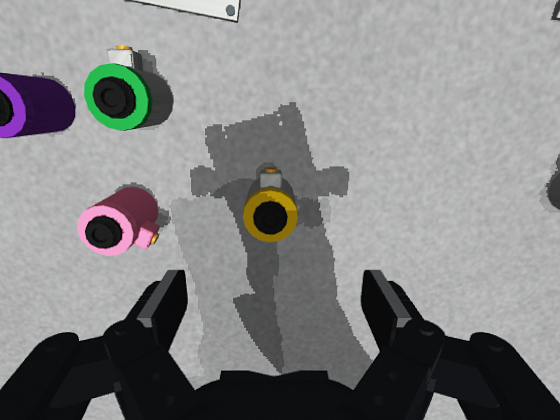

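The wrist view shows yellow at (270,213), centred, with its boss straight ahead. Pink at (105,232) is clear of the fingers. Gripping.

{"fn": "drive_tool", "kwargs": {"motion": [{"fingers": 1,"linear": [0.001,0,0.03],"twist": 0},{"fingers": 1,"linear": [0,0,0.036],"twist": 0},{"fingers": 1,"linear": [0,0,0.036],"twist": 0},{"fingers": 1,"linear": [0,0,0.02],"twist": 0},{"fingers": 0.8,"linear": [0,0,0],"twist": 0}]}}

```text
clock: 9.2
eef_pos: [426.7, 195.7, 14.2]
tool_rot: [3.138, 0.01, 0.02]
force: [0.5, -0.3, 0.8]
width: 75.6
gripper_force: 0.0
```

{"fn": "drive_tool", "kwargs": {"motion": [{"fingers": 0.3,"linear": [0,0,0],"twist": 0},{"fingers": 0.3,"linear": [0,0,0],"twist": 0},{"fingers": 0.3,"linear": [0,0,0],"twist": 0},{"fingers": 0.3,"linear": [0,0,0],"twist": 0},{"fingers": 0.3,"linear": [0,0,0],"twist": 0}]}}

```text
clock: 9.62
eef_pos: [432.1, 197.9, 19.5]
tool_rot: [-3.14, -0.004, 0.019]
force: [1.3, 0.6, 7.6]
width: 42.9
gripper_force: 61.3
```

{"fn": "drive_tool", "kwargs": {"motion": [{"fingers": 0.3,"linear": [0,0,-0.01],"twist": 0},{"fingers": 0.3,"linear": [0,0,-0.025],"twist": 0},{"fingers": 0.3,"linear": [0,0,-0.035],"twist": 0},{"fingers": 0.3,"linear": [0,0,-0.03],"twist": 0},{"fingers": 0.3,"linear": [0,0,-0.01],"twist": 0}]}}

```text
clock: 10.03
eef_pos: [432.3, 197.9, 132.3]
tool_rot: [-3.139, -0.006, 0.019]
force: [-0.2, 0.6, -3.5]
width: 42.9
gripper_force: 61.4
```

```bash
python3 -c "
from h import *
to(618.5,-71)"
```

```text
at [432.3 197.9 132.3] yaw 0.019 tool dx,dy [181.2 272.3] q7 -1.81
```

{"fn": "drive_tool", "kwargs": {"motion": [{"fingers": 0.3,"linear": [0.01,0.015,0],"twist": 0},{"fingers": 0.3,"linear": [0.02,0.03,0],"twist": 0},{"fingers": 0.3,"linear": [0.02,0.03,0],"twist": 0},{"fingers": 0.3,"linear": [0.02,0.03,0],"twist": 0},{"fingers": 0.3,"linear": [0.02,0.03,0],"twist": 0}]}}

```text
clock: 10.45
eef_pos: [523.5, 62.7, 128.9]
tool_rot: [-3.142, -0.001, 0.02]
force: [-0.1, 0.5, -1.6]
width: 42.7
gripper_force: 61.5
```

{"fn": "drive_tool", "kwargs": {"motion": [{"fingers": 0.3,"linear": [0.02,0.03,0],"twist": 0},{"fingers": 0.3,"linear": [0.02,0.03,0],"twist": 0},{"fingers": 0.3,"linear": [0.02,0.03,0],"twist": 0},{"fingers": 0.3,"linear": [0.02,0.03,0],"twist": 0},{"fingers": 0.3,"linear": [0.012,0.016,0],"twist": 0}]}}

```text
clock: 10.87
eef_pos: [619.2, -75.9, 129.1]
tool_rot: [3.138, -0.002, 0.015]
force: [0.1, -0.9, -2.2]
width: 42.9
gripper_force: 61.6
```

{"fn": "drive_tool", "kwargs": {"motion": [{"fingers": 0.3,"linear": [0,0,0.02],"twist": 0},{"fingers": 0.3,"linear": [0,0,0.02],"twist": 0},{"fingers": 0.3,"linear": [0,0,0.01],"twist": 0},{"fingers": 0.3,"linear": [0,0,0],"twist": 0},{"fingers": 0.3,"linear": [0,0,0],"twist": 0}]}}

```text
clock: 11.28
eef_pos: [617.1, -69.8, 78.0]
tool_rot: [-3.142, 0.001, 0.019]
force: [-0.1, 0.1, -1.9]
width: 42.7
gripper_force: 61.6
```

```bash
python3 - <<'E'
from h import *
to(618.5,-71)
d=cams.get_image("wrist")
for b in blobs(d,"yellow",18): print(*b)
E
```

```text
at [617.1 -69.8  78. ] yaw 0.019 tool dx,dy [1.3 1.2] q7 -1.33
[271. 207.] 2053 [619.5 -71. ] [72.6 75.5]
[556. 179.] 61 [ 657.1 -260.8] [4.6 8. ]
[274. 232.] 200 [614.7 -73. ] [10.7 16.3]
[274. 309.] 4560 [537.4 -73.9] [83.3 91.9]
```

{"fn": "drive_tool", "kwargs": {"motion": [{"fingers": 0.3,"linear": [0.002,0.0012,0.02],"twist": 0},{"fingers": 0.3,"linear": [0,0,0.02],"twist": 0},{"fingers": 0.3,"linear": [0,0,0.009],"twist": 0},{"fingers": 0.3,"linear": [0,0,0],"twist": 0},{"fingers": 0.3,"linear": [0,0,0],"twist": 0}]}}

```text
clock: 11.75
eef_pos: [619.9, -71.3, 29.5]
tool_rot: [3.141, -0.0, 0.019]
force: [0.1, -0.8, -2.6]
width: 42.9
gripper_force: 61.6
```

{"fn": "drive_tool", "kwargs": {"motion": [{"fingers": 0.3,"linear": [0,0,0.001],"twist": 0},{"fingers": 0.3,"linear": [0,0,0.001],"twist": 0},{"fingers": 0.3,"linear": [0,0,0.001],"twist": 0},{"fingers": 0.3,"linear": [0,0,0],"twist": 0},{"fingers": 0.3,"linear": [0,0,0],"twist": 0}]}}

```text
clock: 12.17
eef_pos: [619.9, -71.4, 26.2]
tool_rot: [3.142, -0.0, 0.019]
force: [-0.8, -0.8, -2.1]
width: 43.1
gripper_force: 61.6
```

{"fn": "drive_tool", "kwargs": {"motion": [{"fingers": 0.3,"linear": [0,0,0.0007],"twist": 0},{"fingers": 0.3,"linear": [0,0,0.0007],"twist": 0},{"fingers": 0.3,"linear": [0,0,0.0006],"twist": 0},{"fingers": 0.3,"linear": [0,0,0],"twist": 0},{"fingers": 0.3,"linear": [0,0,0],"twist": 0}]}}

```text
clock: 12.58
eef_pos: [619.9, -71.5, 25.6]
tool_rot: [-3.141, -0.001, 0.019]
force: [-3.7, 0.4, 9.6]
width: 42.8
gripper_force: 62.6
```

{"fn": "drive_tool", "kwargs": {"motion": [{"fingers": 0.6,"linear": [0,0,0],"twist": 0},{"fingers": 0.7,"linear": [0,0,0],"twist": 0},{"fingers": 0.8,"linear": [0,0,0],"twist": 0},{"fingers": 0.9,"linear": [0,0,0],"twist": 0},{"fingers": 0.9,"linear": [0,0,-0.008],"twist": 0}]}}

```text
clock: 13.0
eef_pos: [618.5, -71.2, 30.6]
tool_rot: [-3.141, 0.003, 0.019]
force: [-0.7, -0.3, 0.3]
width: 76.7
gripper_force: 0.0
```

{"fn": "drive_tool", "kwargs": {"motion": [{"fingers": 1,"linear": [0,0,-0.02],"twist": 0},{"fingers": 1,"linear": [0,0,-0.03],"twist": 0},{"fingers": 1,"linear": [0,0,-0.035],"twist": 0},{"fingers": 1,"linear": [0,0,-0.025],"twist": 0},{"fingers": 1,"linear": [0,0,0],"twist": 0}]}}

```text
clock: 13.42
eef_pos: [623.5, -72.2, 148.1]
tool_rot: [3.14, -0.01, 0.018]
force: [0.3, 0.7, 0.7]
width: 85.5
gripper_force: 0.0
```

{"fn": "drive_tool", "kwargs": {"motion": [{"fingers": 1,"linear": [-0.023,0.024,0],"twist": 0},{"fingers": 1,"linear": [-0.023,0.024,0],"twist": 0},{"fingers": 1,"linear": [-0.023,0.024,0],"twist": 0},{"fingers": 1,"linear": [-0.023,0.024,0],"twist": 0},{"fingers": 1,"linear": [-0.023,0.024,0],"twist": 0}]}}

```text
clock: 13.83
eef_pos: [505.6, -194.4, 141.9]
tool_rot: [3.142, 0.0, 0.019]
force: [-0.7, -0.1, 0.6]
width: 85.3
gripper_force: 0.0
```

{"fn": "drive_tool", "kwargs": {"motion": [{"fingers": 1,"linear": [0,0,0],"twist": 0},{"fingers": 1,"linear": [0,0,0],"twist": 0},{"fingers": 1,"linear": [0,0,0],"twist": 0},{"fingers": 1,"linear": [0,0,0],"twist": 0}]}}

```text
clock: 14.17
eef_pos: [508.1, -192.2, 141.8]
tool_rot: [-3.141, -0.001, 0.021]
force: [0.5, -0.2, 0.2]
width: 85.3
gripper_force: 0.0
```

```bash
python3 - <<'E'
from h import *
to(505,-194.3)
d=cams.get_image("wrist"); cv2.imwrite("pics/w4.png",d["color"])
for b in blobs(d,"blue",56): print(*b)
E
```

```text
at [ 508.1 -192.2  141.8] yaw 0.021 tool dx,dy [-3.1  2. ] q7 -1.1
[276. 215.] 1390 [ 506.6 -196.9] [42.9 45.1]
[420. 293.] 593 [ 433.3 -318. ] [34.8 47.3]
```

View pics/w4.png

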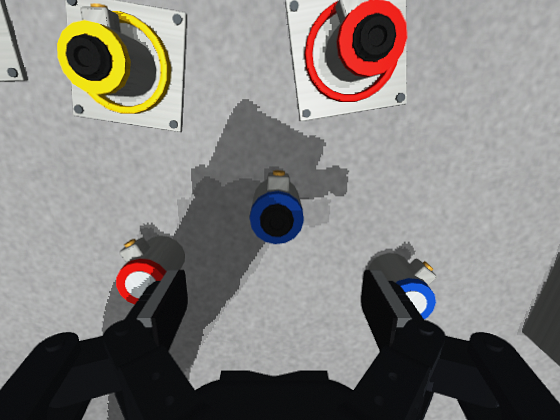

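Red and yellow are standing in their nests. Blue is at (276,215), with its boss straight ahead.

{"fn": "drive_tool", "kwargs": {"motion": [{"fingers": 1,"linear": [-0.002,0.0036,0.03],"twist": 0},{"fingers": 1,"linear": [0,0,0.036],"twist": 0},{"fingers": 1,"linear": [0,0,0.036],"twist": 0},{"fingers": 1,"linear": [0,0,0.023],"twist": 0},{"fingers": 0.8,"linear": [0,0,0],"twist": 0}]}}

```text
clock: 14.63
eef_pos: [502.6, -194.6, 12.5]
tool_rot: [-3.138, 0.008, 0.021]
force: [-0.3, -0.1, -0.5]
width: 75.2
gripper_force: 0.0
```

{"fn": "drive_tool", "kwargs": {"motion": [{"fingers": 0.3,"linear": [0,0,0],"twist": 0},{"fingers": 0.3,"linear": [0,0,0],"twist": 0},{"fingers": 0.3,"linear": [0,0,0],"twist": 0},{"fingers": 0.3,"linear": [0,0,0],"twist": 0},{"fingers": 0.3,"linear": [0,0,0],"twist": 0}]}}

```text
clock: 15.05
eef_pos: [506.6, -197.3, 18.7]
tool_rot: [3.141, -0.003, 0.019]
force: [-0.6, 1.0, 7.5]
width: 42.7
gripper_force: 61.3
```

{"fn": "drive_tool", "kwargs": {"motion": [{"fingers": 0.3,"linear": [0,0,-0.01],"twist": 0},{"fingers": 0.3,"linear": [0,0,-0.025],"twist": 0},{"fingers": 0.3,"linear": [0,0,-0.035],"twist": 0},{"fingers": 0.3,"linear": [0,0,-0.03],"twist": 0},{"fingers": 0.3,"linear": [0,0,-0.02],"twist": 0}]}}

```text
clock: 15.47
eef_pos: [505.6, -197.9, 140.3]
tool_rot: [3.14, -0.003, 0.018]
force: [0.6, -0.3, -3.8]
width: 42.8
gripper_force: 61.5
```

```bash
python3 -c "
from h import *
to(648.3,63.5)"
```

```text
at [ 505.6 -197.9  140.3] yaw 0.018 tool dx,dy [ 147.5 -258.7] q7 -1.09
```

{"fn": "drive_tool", "kwargs": {"motion": [{"fingers": 0.3,"linear": [0.008,-0.014,0],"twist": 0},{"fingers": 0.3,"linear": [0.0165,-0.029,0],"twist": 0},{"fingers": 0.3,"linear": [0.0165,-0.029,0],"twist": 0},{"fingers": 0.3,"linear": [0.0165,-0.029,0],"twist": 0},{"fingers": 0.3,"linear": [0.0165,-0.029,0],"twist": 0}]}}

```text
clock: 15.88
eef_pos: [576.7, -64.7, 137.8]
tool_rot: [3.141, -0.0, 0.018]
force: [0.7, -0.8, -3.3]
width: 42.8
gripper_force: 61.6
```

{"fn": "drive_tool", "kwargs": {"motion": [{"fingers": 0.3,"linear": [0.0165,-0.029,0],"twist": 0},{"fingers": 0.3,"linear": [0.0165,-0.029,0],"twist": 0},{"fingers": 0.3,"linear": [0.0165,-0.029,0],"twist": 0},{"fingers": 0.3,"linear": [0.0165,-0.029,0],"twist": 0},{"fingers": 0.3,"linear": [0.007,-0.011,0],"twist": 0}]}}

```text
clock: 16.3
eef_pos: [648.6, 69.6, 137.4]
tool_rot: [-3.137, -0.002, 0.025]
force: [1.3, 1.8, -3.8]
width: 42.9
gripper_force: 61.7
```

{"fn": "drive_tool", "kwargs": {"motion": [{"fingers": 0.3,"linear": [0,0,0.025],"twist": 0},{"fingers": 0.3,"linear": [0,0,0.025],"twist": 0},{"fingers": 0.3,"linear": [0,0,0.01],"twist": 0},{"fingers": 0.3,"linear": [0,0,0],"twist": 0},{"fingers": 0.3,"linear": [0,0,0],"twist": 0}]}}

```text
clock: 16.72
eef_pos: [646.8, 61.8, 77.1]
tool_rot: [3.141, 0.001, 0.018]
force: [1.2, 0.3, -2.5]
width: 42.6
gripper_force: 61.7
```

```bash
python3 - <<'E'
from h import *
to(648.3,63.5)
d=cams.get_image("wrist")
for b in blobs(d,"blue",18): print(*b)
E
```

```text
at [646.8  61.8  77.1] yaw 0.018 tool dx,dy [ 1.5 -1.7] q7 -1.52
[264. 207.] 2014 [649.6  63.7] [72.6 75.7]
[274. 307.] 4619 [570.3  57.5] [83.4 91.8]
```

{"fn": "drive_tool", "kwargs": {"motion": [{"fingers": 0.3,"linear": [0.0022,-0.0018,0.02],"twist": 0},{"fingers": 0.3,"linear": [0,0,0.02],"twist": 0},{"fingers": 0.3,"linear": [0,0,0.009],"twist": 0},{"fingers": 0.3,"linear": [0,0,0],"twist": 0},{"fingers": 0.3,"linear": [0,0,0],"twist": 0}]}}

```text
clock: 17.18
eef_pos: [649.8, 64.0, 28.7]
tool_rot: [3.141, -0.001, 0.018]
force: [0.1, -0.5, -2.3]
width: 42.7
gripper_force: 61.7
```

{"fn": "drive_tool", "kwargs": {"motion": [{"fingers": 0.3,"linear": [0,0,0.001],"twist": 0},{"fingers": 0.3,"linear": [0,0,0.001],"twist": 0},{"fingers": 0.3,"linear": [0,0,0.001],"twist": 0},{"fingers": 0.3,"linear": [0,0,0],"twist": 0},{"fingers": 0.3,"linear": [0,0,0],"twist": 0}]}}

```text
clock: 17.6
eef_pos: [649.5, 64.4, 25.2]
tool_rot: [-3.142, -0.0, 0.019]
force: [0.1, -0.7, -2.7]
width: 42.9
gripper_force: 61.7
```

{"fn": "drive_tool", "kwargs": {"motion": [{"fingers": 0.3,"linear": [0,0,0.0006],"twist": 0},{"fingers": 0.3,"linear": [0,0,0.0006],"twist": 0},{"fingers": 0.3,"linear": [0,0,0.0004],"twist": 0},{"fingers": 0.3,"linear": [0,0,0],"twist": 0},{"fingers": 0.3,"linear": [0,0,0],"twist": 0}]}}

```text
clock: 18.02
eef_pos: [649.5, 64.4, 24.8]
tool_rot: [-3.141, -0.0, 0.019]
force: [-3.1, -0.1, 8.0]
width: 43.0
gripper_force: 62.3
```

{"fn": "drive_tool", "kwargs": {"motion": [{"fingers": 0.6,"linear": [0,0,0],"twist": 0},{"fingers": 0.7,"linear": [0,0,0],"twist": 0},{"fingers": 0.8,"linear": [0,0,0],"twist": 0},{"fingers": 0.9,"linear": [0,0,0],"twist": 0},{"fingers": 0.9,"linear": [0,0,-0.008],"twist": 0}]}}

```text
clock: 18.43
eef_pos: [648.1, 64.3, 30.0]
tool_rot: [3.141, 0.003, 0.019]
force: [-1.3, -0.4, -0.1]
width: 77.1
gripper_force: 0.0
```

{"fn": "drive_tool", "kwargs": {"motion": [{"fingers": 1,"linear": [0,0,-0.02],"twist": 0},{"fingers": 1,"linear": [0,0,-0.03],"twist": 0},{"fingers": 1,"linear": [0,0,-0.035],"twist": 0},{"fingers": 1,"linear": [0,0,-0.025],"twist": 0},{"fingers": 1,"linear": [0,0,0],"twist": 0}]}}

```text
clock: 18.85
eef_pos: [653.5, 64.4, 147.9]
tool_rot: [-3.141, -0.011, 0.019]
force: [0.8, 0.2, 0.3]
width: 85.4
gripper_force: 0.0
```

{"fn": "drive_tool", "kwargs": {"motion": [{"fingers": 0.9,"linear": [-0.0164,-0.0305,0],"twist": 0},{"fingers": 0.8,"linear": [-0.0164,-0.0305,0],"twist": 0},{"fingers": 0.72,"linear": [-0.0164,-0.0305,0],"twist": 0},{"fingers": 0.72,"linear": [-0.0164,-0.0305,0],"twist": 0},{"fingers": 0.72,"linear": [-0.0164,-0.0305,0],"twist": 0}]}}

```text
clock: 19.27
eef_pos: [563.5, 216.5, 141.5]
tool_rot: [-3.141, 0.0, 0.018]
force: [-0.1, 0.7, 0.8]
width: 61.4
gripper_force: 0.0
```

{"fn": "drive_tool", "kwargs": {"motion": [{"fingers": 0.72,"linear": [-0.0164,-0.0305,0],"twist": 0},{"fingers": 0.72,"linear": [-0.0164,-0.0305,0],"twist": 0},{"fingers": 0.72,"linear": [-0.0164,-0.0305,0],"twist": 0},{"fingers": 0.72,"linear": [0,0,0],"twist": 0},{"fingers": 0.72,"linear": [0,0,0],"twist": 0}]}}

```text
clock: 19.68
eef_pos: [511.7, 308.9, 141.2]
tool_rot: [-3.141, 0.001, 0.024]
force: [-0.0, -0.9, -0.8]
width: 61.6
gripper_force: 0.0
```

{"fn": "drive_tool", "kwargs": {"motion": [{"fingers": 0.72,"linear": [0,0,0],"twist": 0},{"fingers": 0.72,"linear": [0,0,0],"twist": 0}]}}

```text
clock: 19.85
eef_pos: [514.6, 304.1, 141.4]
tool_rot: [3.14, -0.001, 0.016]
force: [0.5, -0.2, 0.4]
width: 61.9
gripper_force: 0.0
```

```bash
python3 - <<'E'
from h import *
to(514,306)
d=cams.get_image("wrist"); cv2.imwrite("pics/w5.png",d["color"])
for b in blobs(d,"green",56): print(*b)
E
```

```text
at [514.6 304.1 141.4] yaw 0.016 tool dx,dy [-0.6 -1.9] q7 -1.94
[322.  65.] 2124 [621.7 270.6] [62.2 62.6]
[270. 213.] 1372 [514.8 304.1] [42.8 44.7]
```

View pics/w5.png

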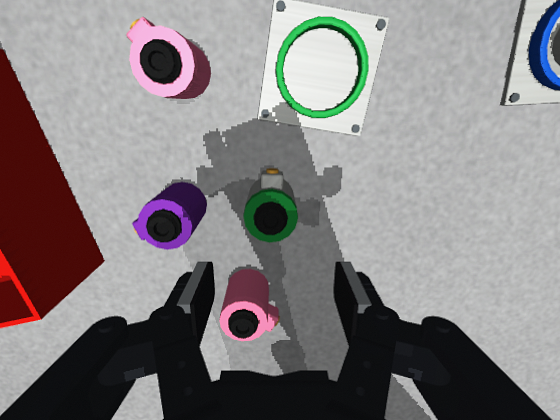

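Green is at (270,213), centred. Purple at (165,225) leaves room with the fingers narrowed to 62 mm, and pink at (242,318) is well behind.

{"fn": "drive_tool", "kwargs": {"motion": [{"fingers": 0.72,"linear": [0,0,0.03],"twist": 0},{"fingers": 0.72,"linear": [0,0,0.034],"twist": 0},{"fingers": 0.72,"linear": [0,0,0.034],"twist": 0},{"fingers": 0.72,"linear": [0,0,0.02],"twist": 0},{"fingers": 0.72,"linear": [0,0,0.006],"twist": 0}]}}

```text
clock: 20.32
eef_pos: [512.1, 303.0, 13.8]
tool_rot: [3.138, 0.005, 0.016]
force: [0.1, 0.3, 0.6]
width: 61.5
gripper_force: 0.0
```

{"fn": "drive_tool", "kwargs": {"motion": [{"fingers": 0.3,"linear": [0,0,0],"twist": 0},{"fingers": 0.3,"linear": [0,0,0],"twist": 0},{"fingers": 0.3,"linear": [0,0,0],"twist": 0},{"fingers": 0.3,"linear": [0,0,0],"twist": 0},{"fingers": 0.3,"linear": [0,0,0],"twist": 0}]}}

```text
clock: 20.73
eef_pos: [514.2, 306.2, 18.5]
tool_rot: [-3.141, -0.002, 0.019]
force: [0.3, 0.7, -1.4]
width: 42.8
gripper_force: 61.0
```

{"fn": "drive_tool", "kwargs": {"motion": [{"fingers": 0.3,"linear": [0,0,-0.01],"twist": 0},{"fingers": 0.3,"linear": [0,0,-0.025],"twist": 0},{"fingers": 0.3,"linear": [0,0,-0.035],"twist": 0},{"fingers": 0.3,"linear": [0,0,-0.03],"twist": 0},{"fingers": 0.3,"linear": [0,0,-0.01],"twist": 0}]}}

```text
clock: 21.15
eef_pos: [516.2, 307.1, 132.7]
tool_rot: [-3.138, -0.007, 0.019]
force: [1.4, 0.4, -1.3]
width: 43.1
gripper_force: 61.5
```

{"fn": "drive_tool", "kwargs": {"motion": [{"fingers": 0.3,"linear": [0.015,0.006,0],"twist": 0},{"fingers": 0.3,"linear": [0.026,0.01,0],"twist": 0},{"fingers": 0.3,"linear": [0.026,0.01,0],"twist": 0},{"fingers": 0.3,"linear": [0.026,0.01,0],"twist": 0},{"fingers": 0.3,"linear": [0.016,0.006,0],"twist": 0}]}}

```text
clock: 21.57
eef_pos: [626.1, 263.6, 127.6]
tool_rot: [3.14, -0.002, 0.017]
force: [0.8, 0.4, -2.3]
width: 43.1
gripper_force: 61.5
```

{"fn": "drive_tool", "kwargs": {"motion": [{"fingers": 0.3,"linear": [0,0,0.02],"twist": 0},{"fingers": 0.3,"linear": [0,0,0.02],"twist": 0},{"fingers": 0.3,"linear": [0,0,0.01],"twist": 0},{"fingers": 0.3,"linear": [0,0,0],"twist": 0},{"fingers": 0.3,"linear": [0,0,0],"twist": 0}]}}

```text
clock: 21.98
eef_pos: [622.6, 266.0, 76.9]
tool_rot: [3.141, 0.002, 0.019]
force: [0.1, -0.2, -1.9]
width: 42.9
gripper_force: 61.5
```

```bash
python3 - <<'E'
from h import *
to(625,264.3)
d=cams.get_image("wrist")
for b in blobs(d,"green",18): print(*b)
E
```

```text
at [622.6 266.   76.9] yaw 0.019 tool dx,dy [2.4 1.8] q7 -1.81
[271. 206.] 1900 [626.1 265.1] [72.6 74.9]
[274. 307.] 4667 [545.6 261.6] [84.1 92.7]
```

Target (625.5, 264.7): shift 2.9, 1.3 and go down.

{"fn": "drive_tool", "kwargs": {"motion": [{"fingers": 0.3,"linear": [0.0029,0.0013,0.02],"twist": 0},{"fingers": 0.3,"linear": [0,0,0.02],"twist": 0},{"fingers": 0.3,"linear": [0,0,0.009],"twist": 0},{"fingers": 0.3,"linear": [0,0,0],"twist": 0},{"fingers": 0.3,"linear": [0,0,0],"twist": 0}]}}

```text
clock: 22.45
eef_pos: [626.4, 265.0, 28.9]
tool_rot: [-3.141, -0.0, 0.019]
force: [-0.2, -0.1, -1.7]
width: 42.9
gripper_force: 61.5
```

{"fn": "drive_tool", "kwargs": {"motion": [{"fingers": 0.3,"linear": [0,0,0.001],"twist": 0},{"fingers": 0.3,"linear": [0,0,0.001],"twist": 0},{"fingers": 0.3,"linear": [0,0,0.001],"twist": 0},{"fingers": 0.3,"linear": [0,0,0],"twist": 0},{"fingers": 0.3,"linear": [0,0,0],"twist": 0}]}}

```text
clock: 22.87
eef_pos: [626.4, 264.7, 25.6]
tool_rot: [-3.141, -0.0, 0.019]
force: [0.1, -0.0, -3.4]
width: 42.8
gripper_force: 61.5
```

{"fn": "drive_tool", "kwargs": {"motion": [{"fingers": 0.3,"linear": [0,0,0.0006],"twist": 0},{"fingers": 0.3,"linear": [0,0,0.0006],"twist": 0},{"fingers": 0.3,"linear": [0,0,0.0006],"twist": 0},{"fingers": 0.3,"linear": [0,0,0],"twist": 0},{"fingers": 0.3,"linear": [0,0,0],"twist": 0}]}}

```text
clock: 23.28
eef_pos: [626.3, 264.6, 23.5]
tool_rot: [3.142, 0.0, 0.019]
force: [0.5, -1.1, -2.0]
width: 43.1
gripper_force: 61.7
```

{"fn": "drive_tool", "kwargs": {"motion": [{"fingers": 0.3,"linear": [0,0,0.0006],"twist": 0},{"fingers": 0.3,"linear": [0,0,0.0006],"twist": 0},{"fingers": 0.3,"linear": [0,0,0],"twist": 0},{"fingers": 0.3,"linear": [0,0,0],"twist": 0}]}}

```text
clock: 23.62
eef_pos: [626.3, 264.6, 23.4]
tool_rot: [-3.141, -0.0, 0.019]
force: [-2.7, 0.2, 5.9]
width: 42.6
gripper_force: 62.4
```

{"fn": "drive_tool", "kwargs": {"motion": [{"fingers": 0.6,"linear": [0,0,0],"twist": 0},{"fingers": 0.7,"linear": [0,0,0],"twist": 0},{"fingers": 0.8,"linear": [0,0,0],"twist": 0},{"fingers": 0.9,"linear": [0,0,0],"twist": 0},{"fingers": 0.9,"linear": [0,0,-0.008],"twist": 0}]}}

```text
clock: 24.03
eef_pos: [625.1, 264.2, 28.8]
tool_rot: [3.14, 0.003, 0.019]
force: [-0.4, 0.1, 0.1]
width: 77.4
gripper_force: 0.0
```

{"fn": "drive_tool", "kwargs": {"motion": [{"fingers": 1,"linear": [0,0,-0.02],"twist": 0},{"fingers": 1,"linear": [0,0,-0.03],"twist": 0},{"fingers": 1,"linear": [0,0,-0.035],"twist": 0},{"fingers": 1,"linear": [0,0,-0.035],"twist": 0},{"fingers": 1,"linear": [0,0,-0.03],"twist": 0}]}}

```text
clock: 24.45
eef_pos: [626.8, 264.7, 183.3]
tool_rot: [-3.141, -0.002, 0.019]
force: [-0.0, 0.4, 0.7]
width: 85.3
gripper_force: 0.0
```

{"fn": "drive_tool", "kwargs": {"motion": [{"fingers": 1,"linear": [-0.03,0,-0.02],"twist": 0},{"fingers": 1,"linear": [-0.03,0,-0.02],"twist": 0},{"fingers": 1,"linear": [-0.03,0,0],"twist": 0},{"fingers": 1,"linear": [0,0,0],"twist": 0},{"fingers": 1,"linear": [0,0,0],"twist": 0}]}}

```text
clock: 24.87
eef_pos: [535.0, 263.5, 221.5]
tool_rot: [-3.141, -0.0, 0.02]
force: [0.6, -0.5, -0.5]
width: 85.6
gripper_force: 0.0
```

```bash
python3 - <<'E'
from h import *
a=cams.get_image("side")["color"];b=cams.get_image("top")["color"]
cv2.imwrite("pics/end.png",cv2.resize(np.hstack([a[100:400,200:420],b[100:400,120:470]]),None,fx=1.4,fy=1.4))
E
```

```text
(no output)
```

View pics/end.png

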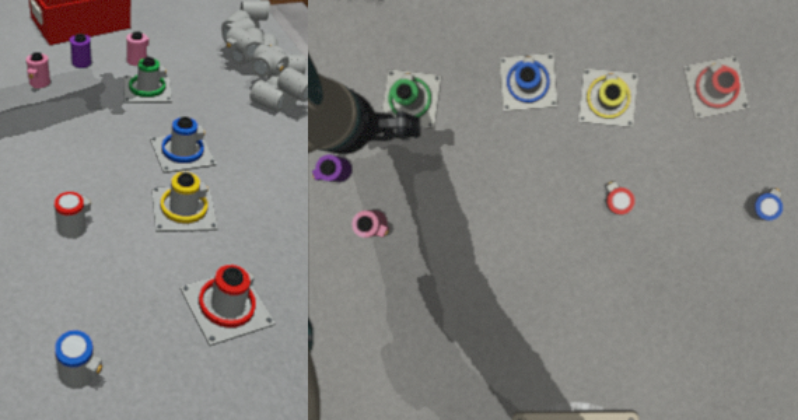

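All four booted cylinders stand upright in their matching rings: side view green (150,78), blue (184,135), yellow (186,195) and red (231,290). The two bare cylinders and the look-alikes haven't moved.

```bash
python3 -c "
from cell import ctrl
print(ctrl.finish_job())"
```

```text
the job is handed in; nothing more can be done
None
```

All four booted cylinders now stand upright in their colour-matched nests, the two bare ones were left where they stood, and the job is handed in at about 25 s on the robot's clock.

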